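# Slide the flush lid off the skewer box

### The arm

A 7-joint arm with a two-finger parallel gripper is mounted at the origin on a cart in front of the work surface, level with it; the furniture and walls round the work are solid. World frame = base frame: x ahead of the robot, y to its left, z up, the work surface at z = 0. Lengths are in m, angles in rad, forces in N, time in s.
With the tool pointing down it reaches from about 0.425 to 0.875 m from the base axis. Payload 4.7 kg.
Tool frame: the origin (TCP) lies at the centre of the arm's flange, where the gripper is bolted on; the fingertips stand 182 mm ahead of it and the grasp point (between the pads) lies 164 mm ahead of it; z points along the fingers, y is the line along which they close (so a half turn about z gives the same grasp; the last joint's range is limited). The gripper opens to 87 mm and grips with 3 to 60 N. Pads are 19 mm wide; open, the fingers measure 117 mm over their backs; the gripper's body (75 mm by 190 mm) begins 51 mm behind the grasp point.
Start: joints at [-1.147, 0.321, -0.07, 1.45, 0.023, 1.371, -0.057], TCP at [0.259, 0.596, 0.405] pointing down, gripper open.
Joint ranges: [-2.86, 2.86], [-0.3, 2.09], [-1.38, 1.24], [0.06, 2.45], [-1.56, 4.7], [0.09, 2.05], [-2.69, 2.69]. Speed limits (rad/s): [2.57, 2.57, 3.14, 3.14, 3.14, 3.14, 3.14].

### API

Orientations are given as a unit quaternion [w, x, y, z].
In Python, from station import env gives the robot as it stands. The module is installed in compiled form; this text tells all that it offers.
- The arm moves only by the tool move_arm, never from a script. Its argument "plan" is a list of rows, each an object with "dp": the shift along the tool's x, y, z each as a share of 1000 mm, from -1 to 1, a list of three; "dr": the turn, a rotation vector about the tool's x, y, z each as a share of 90 degrees, from -1 to 1, a list of three. A call has 1 to 20 rows; each row is the pose to reach, as a shift and turn from the pose commanded when the call began, along the tool's axes at that moment; what a row does not reach only later rows make up. A row lasts 1/10 s, in which the tool goes at most 50 mm and 8.59 degrees, less where a joint would pass 70% of its speed; a pose out of reach is approached as far as the arm can. A call with a number of a shift or a turn outside -1 to 1 is refused whole. A call with a gripper value outside its range is refused whole. "grip" is the finger opening in mm, from 0 to 87, set as the call begins (left out, the last holds). The fingers move at their own pace and stop on an object; "newtons" is the grip in N (left out, the last holds). Time passes only in rows, so rows that repeat a pose let the fingers close. It gives the time, the measured TCP pose, the force, the opening and the grip force at its end, in the units of the state.
- env.sense(): the state, without advancing time (a new reading comes with each control period).
- env.capture(name): name is "side" or "top"; returns a dict with "frame" (384x512x3 uint8, red, green, blue), "camera_matrix" (3x3 intrinsics, pixels), "world_to_cam" (4x4, takes a point from world to camera coordinates). Camera axes: x right, y up, looking along -z (the intrinsics and any distortion apply to the point x, -y, -z); pixel columns grow to the right and rows downward; lengths in m; the calibration is good to about 2 mm. A picture is of the moment at which its call begins. There is no depth.
- env.job_done(): hands the job in; it is judged then, once.
Trained networks look in the newest picture that a camera, given by its name, has taken for a name from the list of things; names that differ only in an ending like _2 or _b are one class to them, and where a whole thing is asked for, a point or a joint stands for the part that bears it (a point fixed in the world has none). Each returns a list of dicts, best first, with "conf" (0 to 1); they miss things now and then, are a little off and sometimes report something else, mostly with a low value. They report only what shows in the picture. A call takes as long as a camera call. They do not tell look-alikes from the thing itself.
- env.find_in(camera, target): "rect" ([centre column, centre row, width, height] in pixels, round what is visible of it).
The state is a dict: "time_s": time; "q": joint angles; "qd": joint speeds; "tau": joint torques, N m; "eef_pos": TCP position; "orientation": TCP orientation; "force": force on the tool from outside, world axes, zero at the start; "ft_torque": the same for the moment, N m; "opening": finger opening in m; "finger_force": force on a finger pad.
Only numpy, scipy, OpenCV 4.12 (cv2) and the standard library are available. Lean on these libraries where they do the work, as an engineer would, in place of code of your own. Each camera call takes 0.05 s, during which the arm holds its last target. There are 200 camera calls.

### The job

The slim wooden skewer box is shut by a thin lid that lies flush and snug in its top, so its sides cannot be gripped. Press on the lid with the fingertips, just firmly enough to drag it, and slide it out over the open front end of the box until about a third of it overhangs, then take it by the overhanging part, lift it off and lay it flat on the chopping board. The lid is thin and cracks if pressed hard; do not drop it, and leave the things standing around where they are.

Things in the scene. Friction and masses are not known exactly. Their poses are not given: they have to be found in the camera images.
- front_edge (a point): slim light wooden skewer box, 145 long x 74 wide x 55 mm high, on rubber feet that hold its underside 0 to 8 mm over the worktop. This point: middle of the top edge of its upright front face, 50 mm above its underside. x runs back along the box to its closed end (145 mm), y across, z up; the front faces roughly to the robot. The slot for the lid, 53 mm wide, 5 mm deep, is level with this point and open here
- skewer_box (a joint): how far the box has sunk on its soft rubber feet (m, 0 = unloaded, positive down): 1 mm per 10 N that presses on lid or box. The box cannot move otherwise
- lid: thin loose plain wooden lid, a little darker than the box, 130 long (x) x 50 wide (y) x 5 mm thick, about 0.07 kg. Origin: centre of its underside, z up, x along the box's x. At the start flush with the slot's walls. Two sprung plungers in the slot's sides, 22 mm behind the front face, hold it, so that fingertips must push down with 10 to 15 N to drag it; under more than 25 N it cracks
- lid_front (a point): middle of the lid's front end (its x = -65 mm), at its underside; at the start within 5 mm of the box's front face. When it is over 65 mm out (half the lid's length) the lid tips off
- lid_back (a point): middle of the lid's back end, at its underside
- board: wooden chopping board, 230 (its x) x 340 (its y) x 22 mm thick, lying on the worktop, does not shift. Origin: centre of its underside, z up. It is empty
- glass: clear drinking glass, 81 mm wide, 91 mm high, behind the work; bystander, to be left alone. Origin: centre of its foot
- small_mug: small ribbed espresso cup with handle, 60 x 83 x 51 mm high; bystander. Origin: centre of its foot
- tin: small food tin, 76 mm wide, 58 mm high; bystander. Origin: centre of its foot
- shaker: salt shaker with grey top, 44 mm wide, 90 mm high; bystander. Origin: centre of its foot
Not all that is in view belongs to the job. Of the things like the lid, leave any that is red; of the rest the larger one is meant.

How it is judged:
By the outcome, as a careful person would: the job done as asked, in the order asked, and still so for the second after the job is handed in, with the robot touching nothing.
It also fails if it takes over 69 s, if anything falls off the work surface, if the arm or the gripper's body presses on something with over 40 N, if the wrist force passes 120 N, or if a joint passes its speed limit or range.

## Working session

There is one attempt and no reset: what is moved stays moved. The work goes in short steps, Python scripts to look and compute and a tool call to move; the robot and the scene stay as the last step left them, time stands still between calls to the robot, and variables do not carry over. Pictures are saved under pics/ and viewed, at most 10 in all, crops included, and the job is handed in when it is done.

Besides the shell and the picture viewer there is one more tool, called as name(argument=value, ...), one argument or row to a line, values as JSON. move_arm: Moves the arm, as the interface text tells. Its arguments: {"type":"object","properties":{"plan":{"type":"array"},"grip":{"type":"number"},"newtons":{"type":"number"}},"required":["plan"]}

```bash
mkdir -p pics
cat > h.py <<'E'
import numpy as np, cv2
from station import env
def proj(c,P):
    P=np.atleast_2d(P); p=(c["world_to_cam"]@np.c_[P,np.ones(len(P))].T).T
    u=np.c_[p[:,0]/-p[:,2],-p[:,1]/-p[:,2]]; K=c["camera_matrix"]
    return u@np.diag([K[0,0],K[1,1]])+[K[0,2],K[1,2]]
def unproj(c,px,z):
    K=c["camera_matrix"]; px=np.atleast_2d(px)
    d=np.c_[(px[:,0]-K[0,2])/K[0,0],-(px[:,1]-K[1,2])/K[1,1],-np.ones(len(px))]
    R=c["world_to_cam"][:3,:3]; o=-R.T@c["world_to_cam"][:3,3]; D=d@R
    return o+D*((z-o[2])/D[:,2])[:,None]
E
python3 - <<'E'
from h import *
print(env.sense())
for n in ("top","side"):
    c=env.capture(n); cv2.imwrite(f"pics/{n}0.png",cv2.resize(c["frame"][:,:,::-1],(800,600),interpolation=cv2.INTER_CUBIC))
    print(n,c["camera_matrix"].tolist(),c["world_to_cam"].round(4).tolist())
    for t in ("lid","front_edge","board","glass","small_mug","tin","shaker"):
        for d in env.find_in(n,t)[:3]:
            r=d["rect"]; print(t,round(d["conf"],2),np.round(r,1).tolist(),unproj(c,r[:2],0.05)[0].round(3))
E
```

```text
{'time_s': 0.0, 'q': array([-1.14691699,  0.32182316, -0.07008852,  1.45163579,  0.02260617,
        1.37077364, -0.05689027]), 'qd': array([-0.00156668, -0.00047313,  0.00084836,  0.00042661,  0.00080484,
       -0.00086118, -0.0002679 ]), 'tau': array([ 4.60140018e-04, -4.91298938e+01, -4.03770916e-01, -3.12519801e+01,
       -6.39267359e-02,  4.39499435e-02,  2.02020183e-04]), 'eef_pos': array([0.25891679, 0.5959986 , 0.40368079]), 'orientation': array([-1.39264455e-04,  2.03437386e-01,  9.79087520e-01, -9.15889698e-04]), 'force': array([-0.03277513, -0.7612707 ,  0.24882375]), 'ft_torque': array([ 0.04251113, -0.0276108 ,  0.01178391]), 'finger_force': 0.0, 'opening': 0.08677597837688958}
top [[413.5790264052873, 0.0, 247.67400657460564], [0.0, 413.5790264052873, 185.20148733881499], [0.0, 0.0, 1.0]] [[0.0044, -0.9999, -0.0101, -0.0506], [0.9904, 0.0029, 0.1379, -0.5565], [-0.1379, -0.0106, 0.9904, -1.309], [0.0, 0.0, 0.0, 1.0]]
lid 0.88 [288.1, 190.9, 21.5, 41.0] [ 0.537 -0.179  0.05 ]
lid 0.86 [370.1, 239.5, 42.3, 21.2] [ 0.383 -0.437  0.05 ]
lid 0.83 [332.8, 202.9, 19.7, 29.3]
[... 459 characters left out ...]
34402217549, 0.0, 253.6636821321518], [0.0, 447.734402217549, 187.61193147730478], [0.0, 0.0, 1.0]] [[-0.9999, -0.0125, -0.0051, 0.5639], [0.0009, -0.4381, 0.8989, -0.079], [-0.0134, 0.8989, 0.438, -1.2349], [0.0, 0.0, 0.0, 1.0]]
lid 0.82 [262.0, 170.9, 43.7, 11.2] [ 0.54  -0.196  0.05 ]
lid 0.77 [303.8, 152.7, 13.9, 15.3] [ 0.396 -0.35   0.05 ]
front_edge 0.18 [261.1, 169.4, 39.5, 11.7] [ 0.543 -0.207  0.05 ]
board 0.7 [295.0, 255.3, 120.6, 94.6] [0.47  0.262 0.05 ]
glass 0.89 [208.7, 206.0, 29.2, 40.6] [0.683 0.035 0.05 ]
tin 0.87 [182.2, 270.1, 32.7, 41.9] [0.709 0.318 0.05 ]
tin 0.54 [194.1, 241.1, 21.1, 27.1] [0.699 0.206 0.05 ]
shaker 0.63 [195.2, 240.9, 19.5, 27.3] [0.697 0.206 0.05 ]
```

View pics/top0.png

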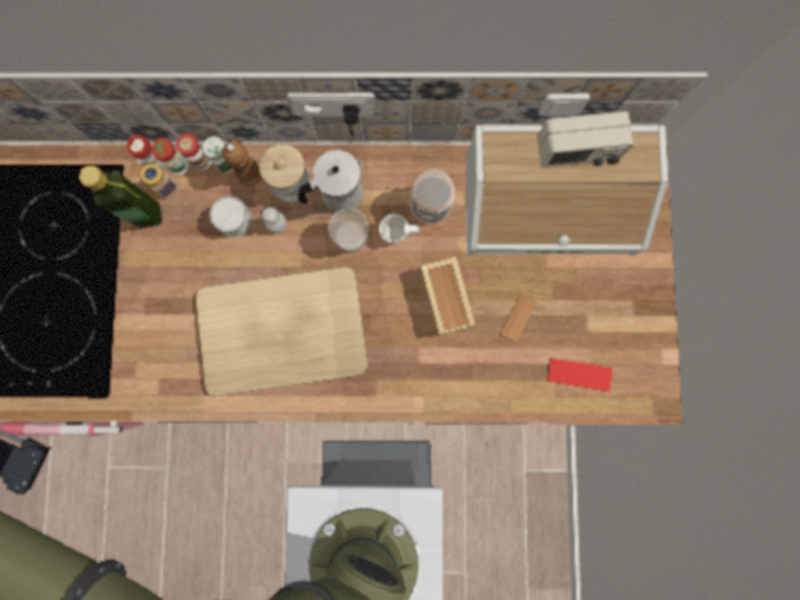

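View pics/side0.png

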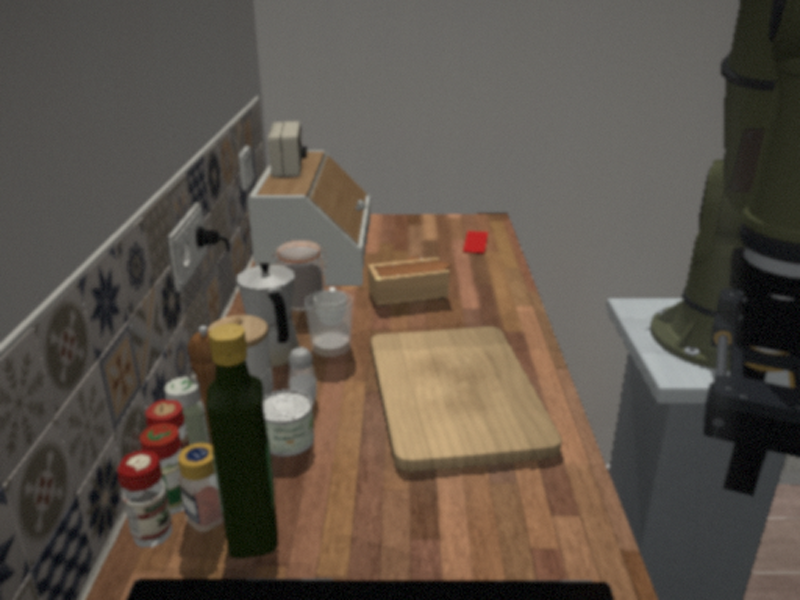

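The top view shows the box at about (447,295) in the 800x600 picture, with its darker lid and its front end at (460,330). The smaller plain decoy is at (518,317), the red one at (580,375) and the board at (281,330). Next I'll crop both views of the box to get the corners.

Run:
```python
from h import *
o=[]
for n,(x,y) in (("top",(258,160)),("side",(230,155))):
    c=env.capture(n); im=c["frame"][y:y+56,x:x+66,::-1] if n=="top" else c["frame"][y:y+56,x:x+66,::-1]
    o.append(cv2.resize(im,None,fx=6,fy=10 if 0 else 6,interpolation=cv2.INTER_CUBIC))
    for j in range(0,60,10):
        if j<56: cv2.putText(o[-1],str(y+j),(0,j*6+4),0,.3,(0,255,0))
        cv2.putText(o[-1],str(x+j),(j*6,334),0,.3,(0,255,0))
    np.save(n+".npy",c["frame"])
cv2.imwrite("pics/crop.png",np.hstack(o))
c=env.capture("top")
# lid segmentation
hsv=cv2.cvtColor(c["frame"],cv2.COLOR_RGB2HSV); print(hsv[190,288],hsv[202,333],c["frame"][190,288],c["frame"][175,275:290].tolist())
# board corners
P=np.array([[196,288],[351,268],[366,372],[208,393]])*.64
print(unproj(c,P,.022).round(3))
```

```text
[ 14 125 172] [ 14 125 182] [172 127  88] [[172, 134, 94], [174, 129, 88], [176, 129, 88], [174, 128, 88], [174, 131, 90], [175, 129, 89], [177, 132, 92], [176, 130, 91], [169, 123, 84], [168, 121, 83], [169, 125, 83], [169, 124, 86], [163, 120, 80], [159, 115, 79], [163, 118, 81]]
[[ 0.561  0.356  0.022]
 [ 0.605  0.028  0.022]
 [ 0.386 -0.006  0.022]
 [ 0.341  0.321  0.022]]
```

View pics/crop.png

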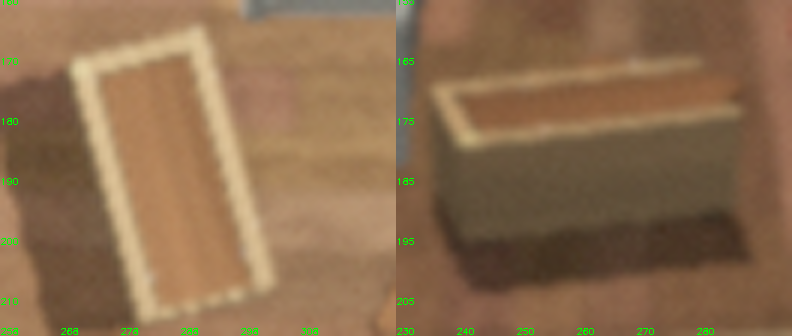

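The crop shows the box rim. In top pixels its corners are at (270,171), (291.8,164.7), (303.7,208) and (281.3,213.7). In side pixels they are at (240.7,179), (236,170), (287.5,173.3) and (280.7,165.3). I'll fit the pose to these.

```bash
cat > fit.py <<'E'
from h import *
from scipy.optimize import least_squares
t=env.capture("top"); s=env.capture("side")
M=np.array([[145,37],[145,-37],[0,-37],[0,37]])/1e3
pt=np.array([[270,171],[291.8,164.7],[303.7,208],[281.3,213.7]])
ps=np.array([[240.7,179.3],[236,170],[280.7,165.3],[287.5,173.3]])
def W(v):
    x,y,a,z=v; R=np.array([[np.cos(a),-np.sin(a)],[np.sin(a),np.cos(a)]])
    return np.c_[M@R.T+[x,y],np.full(4,z)]
f=lambda v:np.r_[(proj(t,W(v))-pt).ravel(),(proj(s,W(v))-ps).ravel()]
f1=lambda v:(proj(t,W(np.r_[v,.059]))-pt).ravel()
r=least_squares(f,[.47,-.2,.3,.059]); print(r.x.round(4),r.fun.round(1))
r=least_squares(f1,[.47,-.2,.3]); print(r.x.round(4),r.fun.round(1))
E
python3 fit.py
```

```text
[ 0.4718 -0.1923  0.2569  0.0564] [-0.3 -0.6  0.   0.   0.2  0.1  0.1  0.2  0.3 -0.  -0.2 -0.4 -0.2 -0.4
  0.2  0.9]
[ 0.4712 -0.192   0.2565] [-0.3 -0.6  0.   0.1  0.2  0.2  0.1  0.3]
```

move_arm(
  plan=[
    {"dp": [-0.293,-0.195,0],"dr": [0,0,0.788]},
    {"dp": [-0.293,-0.195,0],"dr": [0,0,0.788]},
    {"dp": [-0.293,-0.195,0],"dr": [0,0,0.788]},
    {"dp": [-0.293,-0.195,0],"dr": [0,0,0.788]},
    {"dp": [-0.293,-0.195,0],"dr": [0,0,0.788]},
    {"dp": [-0.293,-0.195,0],"dr": [0,0,0.788]},
    {"dp": [-0.293,-0.195,0],"dr": [0,0,0.788]},
    {"dp": [-0.293,-0.195,0],"dr": [0,0,0.788]},
    {"dp": [-0.293,-0.195,0],"dr": [0,0,0.788]},
    {"dp": [-0.293,-0.195,0],"dr": [0,0,0.788]},
    {"dp": [-0.293,-0.195,0],"dr": [0,0,0.788]},
    {"dp": [-0.293,-0.195,0],"dr": [0,0,0.788]},
  ],
  grip=0,
  newtons=20,
)

```text
time_s: 2.25
eef_pos: [0.4498, 0.301, 0.4048]
orientation: [0.0, 0.733, 0.68, 0.0]
force: [-0.7, 0.4, 0.5]
opening: 0.003
finger_force: 0.0
```

```bash
cat >> h.py <<'E'
from scipy.spatial.transform import Rotation as Ro
B=np.array([.4712,-.192]); A=.2567
def box(x,y,z): return np.r_[B+[x*np.cos(A)-y*np.sin(A),x*np.sin(A)+y*np.cos(A)],z]
def go(p,yaw=A):
    s=env.sense(); q=s["orientation"]; R=Ro.from_quat(q[[1,2,3,0]])
    T=Ro.from_matrix([[np.cos(yaw),np.sin(yaw),0],[np.sin(yaw),-np.cos(yaw),0],[0,0,-1]])
    dp=R.inv().apply(np.array(p)-s["eef_pos"]); dr=(R.inv()*T).as_rotvec()/(np.pi/2)
    b=s["eef_pos"]+R.apply([0,0,.182]); d=b[:2]-B; c,n=np.cos(A),np.sin(A)
    print("t",round(s["time_s"],2),"eef",s["eef_pos"].round(4),"tip box",[(d@[c,n]).round(4),(d@[-n,c]).round(4),b[2].round(4)],"F",s["force"].round(1),"q",s["q"].round(2),"open",round(s["opening"],4),round(s["finger_force"],1))
    print("dp",dp.round(4).tolist(),"dr",dr.round(4).tolist())
E
python3 -c "
from h import *
go(box(.075,0,.29))"
```

```text
t 2.25 eef [0.4498 0.301  0.4048] tip box [np.float64(0.1045), np.float64(0.4823), np.float64(0.2228)] F [-0.7  0.4  0.5] q [-0.86  0.09  0.24  1.73 -0.02  1.33 -0.7 ] open 0.003 0.0
dp [-0.4656, 0.1292, 0.1148] dr [0.0, -0.0001, 0.7888]
```

move_arm(
  plan=[
    {"dp": [-0.466,0.129,0],"dr": [0,0,0.789]},
    {"dp": [-0.466,0.129,0],"dr": [0,0,0.789]},
    {"dp": [-0.466,0.129,0],"dr": [0,0,0.789]},
    {"dp": [-0.466,0.129,0],"dr": [0,0,0.789]},
    {"dp": [-0.466,0.129,0],"dr": [0,0,0.789]},
    {"dp": [-0.466,0.129,0],"dr": [0,0,0.789]},
    {"dp": [-0.466,0.129,0],"dr": [0,0,0.789]},
    {"dp": [-0.466,0.129,0],"dr": [0,0,0.789]},
    {"dp": [-0.466,0.129,0],"dr": [0,0,0.789]},
    {"dp": [-0.466,0.129,0],"dr": [0,0,0.789]},
    {"dp": [-0.466,0.129,0],"dr": [0,0,0.789]},
    {"dp": [-0.466,0.129,0.115],"dr": [0,0,0.789]},
    {"dp": [-0.466,0.129,0.115],"dr": [0,0,0.789]},
    {"dp": [-0.466,0.129,0.115],"dr": [0,0,0.789]},
    {"dp": [-0.466,0.129,0.115],"dr": [0,0,0.789]},
    {"dp": [-0.466,0.129,0.115],"dr": [0,0,0.789]},
  ],
)

```text
time_s: 3.85
eef_pos: [0.5439, -0.1738, 0.2916]
orientation: [0.0, 0.992, 0.127, 0.001]
force: [-0.0, 0.4, 1.5]
opening: 0.0004
finger_force: 0.0
```

```bash
python3 -c "
from h import *
go(box(.075,0,.182+.066))
c=env.capture('top');x,y=240,150
a=cv2.resize(c['frame'][y:y+75,x:x+90,::-1],None,fx=4.4,fy=4.4,interpolation=cv2.INTER_CUBIC)
c=env.capture('side');x,y=220,125
b=cv2.resize(c['frame'][y:y+75,x:x+90,::-1],None,fx=4.4,fy=4.4,interpolation=cv2.INTER_CUBIC)
cv2.imwrite('pics/above.png',np.hstack([a,b]))"
```

```text
t 3.85 eef [ 0.5439 -0.1738  0.2916] tip box [np.float64(0.0753), np.float64(-0.001), np.float64(0.1096)] F [-0.   0.4  1.5] q [-0.33  0.28  0.69  1.81 -0.19  1.12 -0.89] open 0.0004 0.0
dp [-0.0, -0.0009, 0.0436] dr [0.0007, -0.0014, -0.0007]
```

View pics/above.png

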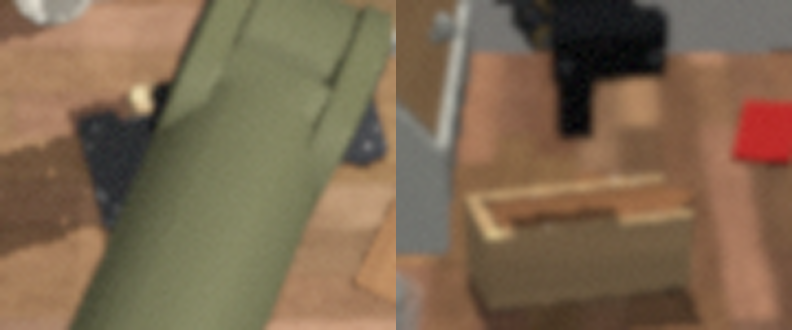

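The side view shows the closed fingertips about 45 mm above the middle of the lid, which lines up well. I'll descend in small steps.

move_arm(
  plan=[
    {"dp": [0,-0.001,0.03],"dr": [0,0,0]},
    {"dp": [0,-0.001,0.04],"dr": [0,0,0]},
    {"dp": [0,-0.001,0.042],"dr": [0,0,0]},
    {"dp": [0,-0.001,0.042],"dr": [0,0,0]},
    {"dp": [0,-0.001,0.042],"dr": [0,0,0]},
    {"dp": [0,-0.001,0.042],"dr": [0,0,0]},
  ],
)

```text
time_s: 4.55
eef_pos: [0.5431, -0.1732, 0.2488]
orientation: [0.0, 0.992, 0.127, 0.001]
force: [-0.5, 0.1, -0.8]
opening: 0.0002
finger_force: 0.0
```

move_arm(
  plan=[
    {"dp": [0,0,0.001],"dr": [0,0,0]},
    {"dp": [0,0,0.002],"dr": [0,0,0]},
    {"dp": [0,0,0.002],"dr": [0,0,0]},
    {"dp": [0,0,0.002],"dr": [0,0,0]},
  ],
)

```text
time_s: 4.95
eef_pos: [0.5427, -0.1729, 0.2457]
orientation: [-0.0, 0.992, 0.127, -0.0]
force: [-0.6, -0.5, 0.0]
opening: 0.0006
finger_force: 0.0
```

move_arm(
  plan=[
    {"dp": [0,0,0.001],"dr": [0,0,0]},
    {"dp": [0,0,0.001],"dr": [0,0,0]},
    {"dp": [0,0,0.001],"dr": [0,0,0]},
    {"dp": [0,0,0.001],"dr": [0,0,0]},
  ],
)

```text
time_s: 5.35
eef_pos: [0.5427, -0.173, 0.2448]
orientation: [-0.0, 0.992, 0.127, 0.0]
force: [0.5, 0.3, 0.4]
opening: 0.0001
finger_force: 0.0
```

move_arm(
  plan=[
    {"dp": [0,0,0.001],"dr": [0,0,0]},
    {"dp": [0,0,0.001],"dr": [0,0,0]},
    {"dp": [0,0,0.001],"dr": [0,0,0]},
    {"dp": [0,0,0.001],"dr": [0,0,0]},
  ],
)

```text
time_s: 5.75
eef_pos: [0.5427, -0.1729, 0.2438]
orientation: [-0.0, 0.992, 0.127, 0.0]
force: [0.4, 0.1, -0.0]
opening: 0.0005
finger_force: 0.0
```

move_arm(
  plan=[
    {"dp": [0,0,0.001],"dr": [0,0,0]},
    {"dp": [0,0,0.001],"dr": [0,0,0]},
    {"dp": [0,0,0.001],"dr": [0,0,0]},
    {"dp": [0,0,0.001],"dr": [0,0,0]},
  ],
)

```text
time_s: 6.15
eef_pos: [0.5427, -0.173, 0.2428]
orientation: [-0.0, 0.992, 0.127, 0.0]
force: [-0.8, -0.1, 0.5]
opening: 0.0009
finger_force: 0.0
```

move_arm(
  plan=[
    {"dp": [0,0,0.001],"dr": [0,0,0]},
    {"dp": [0,0,0.001],"dr": [0,0,0]},
    {"dp": [0,0,0.001],"dr": [0,0,0]},
    {"dp": [0,0,0.001],"dr": [0,0,0]},
  ],
)

```text
time_s: 6.55
eef_pos: [0.5428, -0.173, 0.2419]
orientation: [0.0, 0.992, 0.127, 0.0]
force: [-0.1, 0.4, 1.0]
opening: 0.0004
finger_force: 0.4
```

move_arm(
  plan=[
    {"dp": [0,0,0.001],"dr": [0,0,0]},
    {"dp": [0,0,0.001],"dr": [0,0,0]},
    {"dp": [0,0,0.001],"dr": [0,0,0]},
    {"dp": [0,0,0.001],"dr": [0,0,0]},
  ],
)

```text
time_s: 6.95
eef_pos: [0.5428, -0.173, 0.2414]
orientation: [-0.0, 0.992, 0.127, 0.0]
force: [-1.2, 0.5, 5.9]
opening: 0.0008
finger_force: 2.6
```

move_arm(
  plan=[
    {"dp": [0,0,0.0005],"dr": [0,0,0]},
    {"dp": [0,0,0.001],"dr": [0,0,0]},
    {"dp": [0,0,0.0015],"dr": [0,0,0]},
    {"dp": [0,0,0.0015],"dr": [0,0,0]},
    {"dp": [0,0,0.0015],"dr": [0,0,0]},
  ],
)

```text
time_s: 7.45
eef_pos: [0.5428, -0.1732, 0.2407]
orientation: [-0.0, 0.992, 0.127, 0.0]
force: [-3.3, 1.3, 11.6]
opening: 0.0006
finger_force: 5.6
```

move_arm(
  plan=[
    {"dp": [0,0,0.0005],"dr": [0,0,0]},
    {"dp": [0,0,0.001],"dr": [0,0,0]},
    {"dp": [0,0,0.001],"dr": [0,0,0]},
    {"dp": [0,0,0.001],"dr": [0,0,0]},
  ],
)

```text
time_s: 7.85
eef_pos: [0.5428, -0.1732, 0.2403]
orientation: [-0.001, 0.992, 0.127, 0.0]
force: [-6.0, 1.9, 15.2]
opening: 0.0007
finger_force: 7.6
```

move_arm(
  plan=[
    {"dp": [-0.001,0,0],"dr": [0,0,0]},
    {"dp": [-0.003,0,0],"dr": [0,0,0]},
    {"dp": [-0.005,0,0],"dr": [0,0,0]},
    {"dp": [-0.007,0,0],"dr": [0,0,0]},
    {"dp": [-0.009,0,0],"dr": [0,0,0]},
    {"dp": [-0.01,0,0],"dr": [0,0,0]},
  ],
)

```text
time_s: 8.45
eef_pos: [0.5358, -0.1751, 0.241]
orientation: [0.001, 0.992, 0.127, 0.005]
force: [4.2, 1.8, 8.9]
opening: 0.0004
finger_force: 4.3
```

```bash
python3 -c "
from h import *
go(box(.075,0,.24))
c=env.capture('side');print(env.find_in('side','lid')[:3]);x,y=225,145
b=cv2.resize(c['frame'][y:y+55,x:x+80,::-1],None,fx=8,fy=8,interpolation=cv2.INTER_CUBIC)
for X,Y,Z in [(x,-.025,.06) for x in (-.04,-.02,0)]+[(0,-.037,.06),(0,.037,.06),(0,.037,.005),(.145,.037,.06)]:
  p=(proj(c,box(X,Y,Z))[0]-[x,y]+.5)*8; cv2.circle(b,tuple(int(v) for v in p),2,(255,0,0),-1)
cv2.imwrite('pics/drag1.png',b)"
```

```text
t 8.45 eef [ 0.5358 -0.1751  0.241 ] tip box [np.float64(0.0684), np.float64(-0.0005), np.float64(0.059)] F [4.2 1.8 8.9] q [-0.31  0.32  0.67  1.88 -0.24  1.01 -0.85] open 0.0004 4.3
dp [0.0082, -0.0, 0.0011] dr [0.0015, -0.0056, -0.0007]
[{'rect': [262.6, 172.9, 43.3, 10.5], 'conf': 0.83}, {'rect': [304.9, 153.6, 15.6, 12.8], 'conf': 0.59}, {'rect': [194.6, 241.7, 21.7, 28.8], 'conf': 0.33}]
```

View pics/drag1.png

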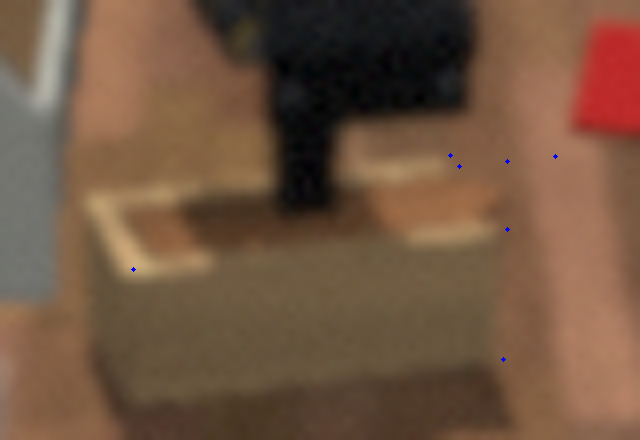

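The near end of the lid sits level with the box's front face, so it has barely moved. The press fell to 9 N during the drag and the tip slipped, so I'll press again while already preloaded forward.

move_arm(
  plan=[
    {"dp": [0,0,0.0005],"dr": [0,0,0]},
    {"dp": [0,0,0.001],"dr": [0,0,0]},
    {"dp": [0,0,0.0015],"dr": [0,0,0]},
    {"dp": [0,0,0.0015],"dr": [0,0,0]},
  ],
)

```text
time_s: 8.95
eef_pos: [0.5358, -0.1752, 0.2403]
orientation: [0.0, 0.992, 0.127, 0.004]
force: [0.9, 1.8, 15.3]
opening: 0.0007
finger_force: 7.6
```

move_arm(
  plan=[
    {"dp": [-0.001,0,0],"dr": [0,0,0]},
    {"dp": [-0.002,0,0],"dr": [0,0,0]},
    {"dp": [-0.003,0,0],"dr": [0,0,0]},
  ],
)

```text
time_s: 9.25
eef_pos: [0.5342, -0.1756, 0.2406]
orientation: [0.001, 0.992, 0.128, 0.006]
force: [5.6, 1.9, 11.7]
opening: 0.0004
finger_force: 6.1
```

move_arm(
  plan=[
    {"dp": [0,0,0.0005],"dr": [0,0,0]},
    {"dp": [0,0,0.001],"dr": [0,0,0]},
    {"dp": [-0.001,0,0.001],"dr": [0,0,0]},
    {"dp": [-0.001,0,0.001],"dr": [0,0,0]},
  ],
)

```text
time_s: 9.65
eef_pos: [0.5336, -0.1758, 0.2403]
orientation: [0.001, 0.992, 0.128, 0.007]
force: [4.6, 3.7, 15.6]
opening: 0.0006
finger_force: 7.7
```

move_arm(
  plan=[
    {"dp": [-0.002,0,0.0003],"dr": [0,0,0]},
    {"dp": [-0.004,0,0.0006],"dr": [0,0,0]},
    {"dp": [-0.006,0,0.0008],"dr": [0,0,0]},
    {"dp": [-0.006,0,0.0008],"dr": [0,0,0]},
  ],
)

```text
time_s: 10.05
eef_pos: [0.5284, -0.1775, 0.2401]
orientation: [0.001, 0.992, 0.128, 0.008]
force: [6.6, 2.6, 16.8]
opening: 0.0007
finger_force: 8.5
```

```bash
python3 -c "
from h import *
go(box(.075,0,.24))
c=env.capture('side');print(env.find_in('side','lid')[:2])"
```

```text
t 10.05 eef [ 0.5284 -0.1775  0.2401] tip box [np.float64(0.0617), np.float64(-0.0013), np.float64(0.0581)] F [ 6.6  2.6 16.8] q [-0.31  0.31  0.67  1.9  -0.23  1.   -0.85] open 0.0007 8.5
dp [0.016, -0.0005, 0.0003] dr [0.0028, -0.0097, -0.0004]
[{'rect': [264.8, 172.1, 44.6, 12.0], 'conf': 0.67}, {'rect': [304.4, 155.6, 15.6, 14.8], 'conf': 0.52}]
```

move_arm(
  plan=[
    {"dp": [-0.002,0,0],"dr": [0,0,0]},
    {"dp": [-0.004,0,0],"dr": [0,0,0]},
    {"dp": [-0.006,0,0],"dr": [0,0,0]},
    {"dp": [-0.008,0,0],"dr": [0,0,0]},
    {"dp": [-0.01,0,0],"dr": [0,0,0]},
    {"dp": [-0.01,0,0],"dr": [0,0,0]},
  ],
)

```text
time_s: 10.75
eef_pos: [0.5187, -0.1801, 0.2401]
orientation: [0.001, 0.992, 0.128, 0.008]
force: [5.6, 3.0, 17.6]
opening: 0.0006
finger_force: 8.7
```

```bash
python3 -c "
from h import *
go(box(.075,0,.24))
c=env.capture('side');print(env.find_in('side','lid')[:2]);x,y=225,145
b=cv2.resize(c['frame'][y:y+55,x:x+80,::-1],None,fx=8,fy=8,interpolation=cv2.INTER_CUBIC)
cv2.imwrite('pics/drag2.png',b)"
```

```text
t 10.75 eef [ 0.5187 -0.1801  0.2401] tip box [np.float64(0.0517), np.float64(-0.0013), np.float64(0.0581)] F [ 5.6  3.  17.6] q [-0.31  0.29  0.68  1.92 -0.22  0.99 -0.84] open 0.0006 8.7
dp [0.0261, -0.0006, 0.0004] dr [0.0027, -0.0096, -0.0005]
[{'rect': [266.7, 171.9, 47.2, 8.1], 'conf': 0.82}, {'rect': [304.4, 153.2, 18.6, 15.9], 'conf': 0.54}]
```

View pics/drag2.png

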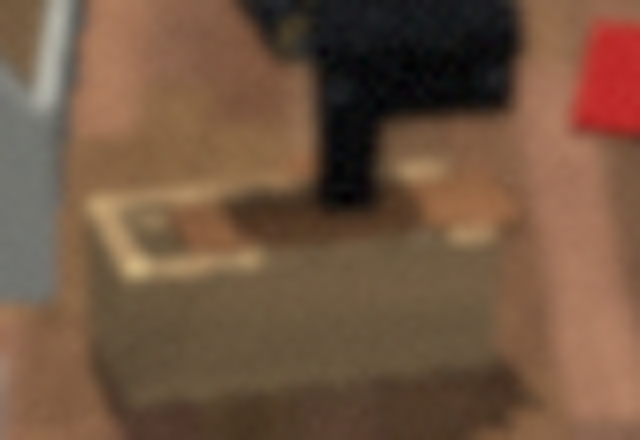

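The lid is sliding now. A gap shows at its back, with the lid's back end near (180,232) in the crop, and its front tongue reaches (515,205). I'll work out how far out it is.

```bash
cat > where.py <<'E'
from h import *
import sys
c=env.capture('side')
p=np.array(eval(sys.argv[1]),float)/8+[225,145]-.5
w=unproj(c,p,float(sys.argv[2]) if len(sys.argv)>2 else .0585); d=w[:,:2]-B
print(np.c_[d@[np.cos(A),np.sin(A)],d@[-np.sin(A),np.cos(A)]].round(4))
E
python3 where.py "[[180,232],[515,205],[133,268],[493,235],[92,198],[170,215],[185,250]]"
```

```text
[[ 0.1198  0.0048]
 [-0.0108  0.0128]
 [ 0.1442  0.0322]
 [ 0.0059  0.0375]
 [ 0.1454 -0.0351]
 [ 0.1199 -0.0116]
 [ 0.1218  0.0214]]
```

move_arm(
  plan=[
    {"dp": [-0.002,0,0],"dr": [0,0,0]},
    {"dp": [-0.004,0,0],"dr": [0,0,0]},
    {"dp": [-0.006,0,0],"dr": [0,0,0]},
    {"dp": [-0.008,0,0],"dr": [0,0,0]},
    {"dp": [-0.01,0,0],"dr": [0,0,0]},
    {"dp": [-0.01,0,0],"dr": [0,0,0]},
  ],
)

```text
time_s: 11.5
eef_pos: [0.509, -0.1827, 0.24]
orientation: [0.001, 0.992, 0.128, 0.008]
force: [5.1, 2.5, 17.7]
opening: 0.0003
finger_force: 8.9
```

move_arm(
  plan=[
    {"dp": [-0.002,0,0],"dr": [0,0,0]},
    {"dp": [-0.004,0,0],"dr": [0,0,0]},
    {"dp": [-0.006,0,0],"dr": [0,0,0]},
    {"dp": [-0.008,0,0],"dr": [0,0,0]},
    {"dp": [-0.01,0,0],"dr": [0,0,0]},
    {"dp": [-0.01,0,0],"dr": [0,0,0]},
  ],
)

```text
time_s: 12.1
eef_pos: [0.4993, -0.1852, 0.24]
orientation: [0.001, 0.992, 0.128, 0.008]
force: [5.7, 4.0, 18.6]
opening: 0.0005
finger_force: 9.0
```

```bash
python3 -c "
from h import *
go(box(.075,0,.24))
c=env.capture('side');print(env.find_in('side','lid')[:2]);x,y=225,145
b=cv2.resize(c['frame'][y:y+55,x:x+80,::-1],None,fx=8,fy=8,interpolation=cv2.INTER_CUBIC)
cv2.imwrite('pics/drag3.png',b)"
```

```text
t 12.1 eef [ 0.4993 -0.1852  0.24  ] tip box [np.float64(0.0317), np.float64(-0.0013), np.float64(0.058)] F [ 5.7  4.  18.6] q [-0.31  0.25  0.69  1.96 -0.2   0.98 -0.84] open 0.0005 9.0
dp [0.0461, -0.0006, 0.0007] dr [0.0027, -0.0095, -0.0005]
[{'rect': [274.3, 171.4, 41.2, 6.8], 'conf': 0.65}, {'rect': [303.5, 154.3, 13.7, 11.5], 'conf': 0.44}]
```

View pics/drag3.png

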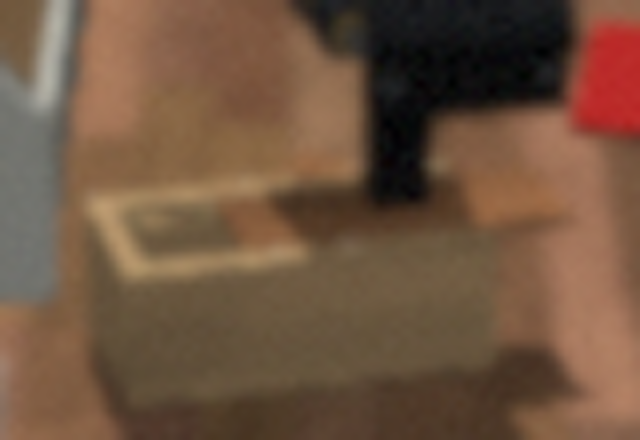

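The lid's back end is now near (230,225) and its front corner at (570,218), so it is about 32 mm out. I'll drag 11 mm more while easing the press slightly, then lift off.

move_arm(
  plan=[
    {"dp": [-0.002,0,0],"dr": [0,0,0]},
    {"dp": [-0.004,0,-0.0002],"dr": [0,0,0]},
    {"dp": [-0.006,0,-0.0003],"dr": [0,0,0]},
    {"dp": [-0.008,0,-0.0003],"dr": [0,0,0]},
    {"dp": [-0.01,0,-0.0003],"dr": [0,0,0]},
    {"dp": [-0.011,0,-0.0003],"dr": [0,0,0]},
    {"dp": [-0.011,0,-0.0003],"dr": [0,0,0]},
  ],
)

```text
time_s: 12.9
eef_pos: [0.4887, -0.188, 0.2401]
orientation: [0.001, 0.992, 0.128, 0.008]
force: [6.5, 3.7, 17.0]
opening: 0.0002
finger_force: 8.6
```

move_arm(
  plan=[
    {"dp": [0,0,-0.01],"dr": [0,0,0]},
    {"dp": [0,0,-0.04],"dr": [0,0,0]},
    {"dp": [-0.04,0,-0.06],"dr": [0,0,0]},
    {"dp": [-0.04,0,-0.06],"dr": [0,0,0]},
    {"dp": [-0.04,0,-0.06],"dr": [0,0,0]},
    {"dp": [-0.04,0,-0.06],"dr": [0,0,0]},
  ],
  grip=80,
)

```text
time_s: 13.5
eef_pos: [0.4449, -0.1979, 0.2947]
orientation: [-0.0, 0.992, 0.127, -0.0]
force: [0.6, -0.2, -0.7]
opening: 0.0405
finger_force: 0.0
```

```bash
python3 -c "
from h import *
go(box(-.02,0,.182+.1))
c=env.capture('side');print(env.find_in('side','lid')[:2]);x,y=225,145
b=cv2.resize(c['frame'][y:y+55,x:x+80,::-1],None,fx=8,fy=8,interpolation=cv2.INTER_CUBIC)
cv2.imwrite('pics/drag4.png',b)"
```

```text
t 13.5 eef [ 0.4449 -0.1979  0.2947] tip box [np.float64(-0.027), np.float64(0.0011), np.float64(0.1127)] F [ 0.6 -0.2 -0.7] q [-0.34  0.06  0.74  2.   -0.05  1.09 -0.9 ] open 0.0405 0.0
dp [0.0069, 0.0009, 0.0127] dr [-0.0004, 0.0004, -0.0011]
[{'rect': [277.8, 170.4, 39.8, 7.8], 'conf': 0.85}, {'rect': [304.6, 153.9, 15.5, 11.5], 'conf': 0.69}]
```

View pics/drag4.png

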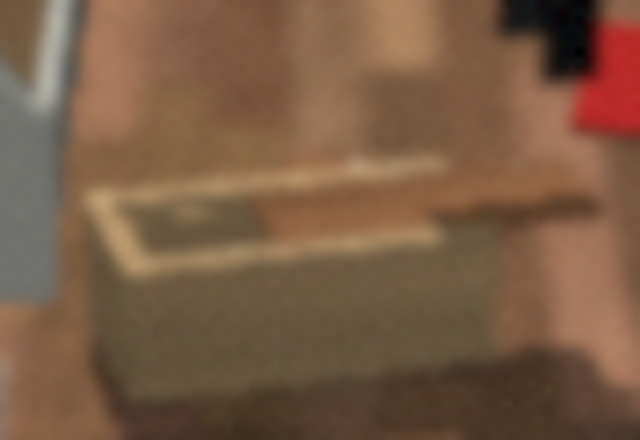

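```bash
python3 where.py "[[255,215],[600,205],[133,268],[493,228]]" .06; python3 -c "
from h import *
go(box(-.018,0,.182+.0525))"
```

```text
[[ 8.920e-02 -1.000e-04]
 [-4.130e-02  2.420e-02]
 [ 1.448e-01  3.540e-02]
 [ 5.000e-03  3.450e-02]]
t 13.65 eef [ 0.4452 -0.1979  0.2944] tip box [np.float64(-0.027), np.float64(0.0009), np.float64(0.1124)] F [ 0.4  0.7 -0.1] q [-0.34  0.06  0.74  2.   -0.05  1.09 -0.9 ] open 0.053 0.0
dp [0.0088, 0.0009, 0.0599] dr [-0.0, 0.0012, -0.0008]
```

move_arm(
  plan=[
    {"dp": [0.009,0.001,0],"dr": [0,0,0]},
    {"dp": [0.009,0.001,0],"dr": [0,0,0]},
    {"dp": [0.009,0.001,0],"dr": [0,0,0]},
    {"dp": [0.009,0.001,0],"dr": [0,0,0]},
  ],
)

```text
time_s: 14.05
eef_pos: [0.4539, -0.1971, 0.295]
orientation: [0.0, 0.992, 0.127, -0.0]
force: [0.3, 0.3, -0.9]
opening: 0.0781
finger_force: 0.0
```

```bash
python3 -c "
from h import *
go(box(-.018,0,.182+.0525))"
```

```text
t 14.05 eef [ 0.4539 -0.1971  0.295 ] tip box [np.float64(-0.0181), np.float64(-0.0006), np.float64(0.113)] F [ 0.3  0.3 -0.9] q [-0.34  0.08  0.74  1.99 -0.06  1.1  -0.9 ] open 0.0781 0.0
dp [0.0, -0.0006, 0.0605] dr [0.0, 0.0004, -0.0013]
```

The overhang is about 42 mm, a third of the lid. I'll descend around it and grip.

move_arm(
  plan=[
    {"dp": [0,0,0.03],"dr": [0,0,0]},
    {"dp": [0,0,0.05],"dr": [0,0,0]},
    {"dp": [0,0,0.06],"dr": [0,0,0]},
    {"dp": [0,0,0.06],"dr": [0,0,0]},
    {"dp": [0,0,0.06],"dr": [0,0,0]},
  ],
)

```text
time_s: 14.55
eef_pos: [0.4542, -0.1973, 0.2358]
orientation: [0.0, 0.992, 0.127, 0.0]
force: [-0.5, -0.2, 0.8]
opening: 0.08
finger_force: 0.0
```

move_arm(
  plan=[
    {"dp": [0,0,0],"dr": [0,0,0]},
    {"dp": [0,0,0],"dr": [0,0,0]},
    {"dp": [0,0,0],"dr": [0,0,0]},
    {"dp": [0,0,0],"dr": [0,0,0]},
    {"dp": [0,0,0],"dr": [0,0,0]},
    {"dp": [0,0,0],"dr": [0,0,0]},
    {"dp": [0,0,0],"dr": [0,0,0]},
    {"dp": [0,0,0],"dr": [0,0,0]},
  ],
  grip=40,
  newtons=20,
)

```text
time_s: 15.35
eef_pos: [0.4536, -0.1963, 0.235]
orientation: [-0.001, 0.992, 0.127, -0.001]
force: [-2.2, 4.6, 1.9]
opening: 0.0498
finger_force: 19.9
```

```bash
python3 -c "
from h import *
go(box(-.018,0,.182+.0525))"
```

```text
t 15.35 eef [ 0.4536 -0.1963  0.235 ] tip box [np.float64(-0.0183), np.float64(0.0006), np.float64(0.053)] F [-2.2  4.6  1.9] q [-0.32  0.18  0.73  2.04 -0.14  0.97 -0.83] open 0.0498 19.9
dp [0.0001, 0.0003, 0.0005] dr [-0.0013, 0.0006, -0.001]
```

move_arm(
  plan=[
    {"dp": [0,-0.001,0],"dr": [0,0,0]},
    {"dp": [0,-0.001,-0.002],"dr": [0,0,0]},
    {"dp": [0,-0.001,-0.004],"dr": [0,0,0]},
    {"dp": [0,-0.001,-0.004],"dr": [0,0,0]},
  ],
  newtons=24,
)

```text
time_s: 15.75
eef_pos: [0.4535, -0.196, 0.2392]
orientation: [-0.0, 0.992, 0.127, -0.0]
force: [-0.5, 3.6, -1.6]
opening: 0.0494
finger_force: 23.9
```

```bash
python3 -c "
from h import *
go(box(-.018,0,.182+.0525)); print(env.sense()['ft_torque'])"
```

```text
t 15.75 eef [ 0.4535 -0.196   0.2392] tip box [np.float64(-0.0181), np.float64(0.0007), np.float64(0.0572)] F [-0.5  3.6 -1.6] q [-0.32  0.17  0.73  2.04 -0.14  0.98 -0.84] open 0.0494 23.9
dp [0.0001, 0.0006, 0.0047] dr [-0.0002, 0.0002, -0.0011]
[0.63757481 0.48011492 0.13115392]
```

move_arm(
  plan=[
    {"dp": [0,0,-0.003],"dr": [0,0,0]},
    {"dp": [0,0,-0.006],"dr": [0,0,0]},
    {"dp": [0,0,-0.01],"dr": [0,0,0]},
    {"dp": [0,0,-0.02],"dr": [0,0,0]},
    {"dp": [0,0,-0.035],"dr": [0,0,0]},
    {"dp": [0,0,-0.05],"dr": [0,0,0]},
    {"dp": [0,0,-0.065],"dr": [0,0,0]},
    {"dp": [0,0,-0.07],"dr": [0,0,0]},
    {"dp": [0,0,-0.07],"dr": [0,0,0]},
  ],
)

```text
time_s: 16.65
eef_pos: [0.454, -0.1965, 0.3104]
orientation: [0.0, 0.992, 0.127, 0.001]
force: [0.6, -0.7, -1.3]
opening: 0.0492
finger_force: 23.9
```

```bash
python3 -c "
from h import *
go([.42,.11,.30],A)
c=env.capture('side');print(env.find_in('side','lid')[:2]);x,y=225,115
b=cv2.resize(c['frame'][y:y+75,x:x+100,::-1],None,fx=8,fy=8,interpolation=cv2.INTER_CUBIC)
cv2.imwrite('pics/lift.png',b)"
```

```text
t 16.65 eef [ 0.454  -0.1965  0.3104] tip box [np.float64(-0.0173), np.float64(-0.0002), np.float64(0.1284)] F [ 0.6 -0.7 -1.3] q [-0.35  0.06  0.74  1.97 -0.04  1.13 -0.91] open 0.0492 23.9
dp [0.0442, -0.3052, 0.0103] dr [0.0006, -0.0016, -0.0014]
[{'rect': [278.1, 147.8, 42.5, 10.2], 'conf': 0.54}, {'rect': [305.8, 153.1, 14.6, 12.2], 'conf': 0.49}]
```

View pics/lift.png

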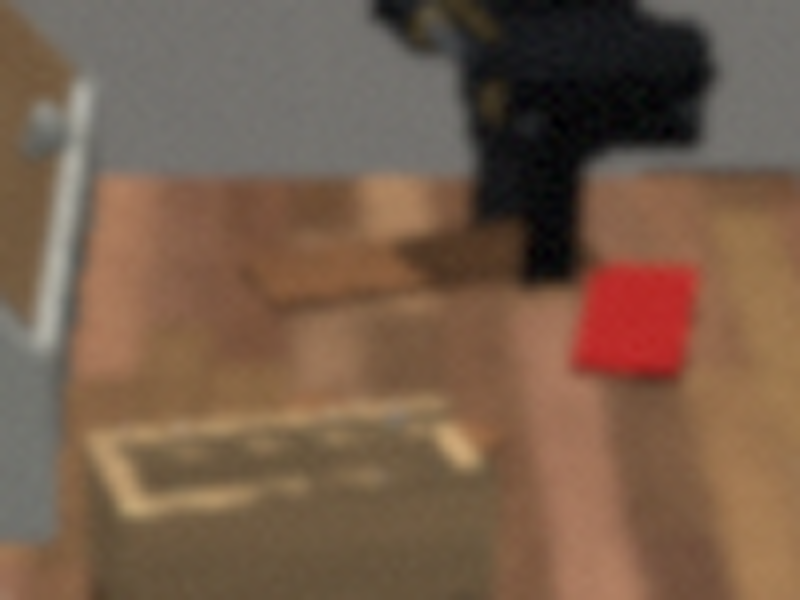

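The lid hangs level in the fingers, clear of the box. I'll carry it to the board.

move_arm(
  plan=[
    {"dp": [0.008,-0.01,0],"dr": [0,0,0]},
    {"dp": [0.016,-0.03,0],"dr": [0,0,0]},
    {"dp": [0.025,-0.055,0],"dr": [0,0,0.01]},
    {"dp": [0.033,-0.08,0],"dr": [0,0,0.02]},
    {"dp": [0.041,-0.11,0],"dr": [0,0,0.03]},
    {"dp": [0.048,-0.14,0],"dr": [0,0,0.04]},
    {"dp": [0.055,-0.17,0],"dr": [0,0,0.05]},
    {"dp": [0.06,-0.2,0],"dr": [0,0,0.06]},
    {"dp": [0.062,-0.23,0],"dr": [0,0,0.068]},
    {"dp": [0.062,-0.26,0],"dr": [0,0,0.068]},
    {"dp": [0.062,-0.285,0],"dr": [0,0,0.068]},
    {"dp": [0.062,-0.305,0],"dr": [0,0,0.068]},
    {"dp": [0.062,-0.32,0],"dr": [0,0,0.068]},
    {"dp": [0.062,-0.33,0],"dr": [0,0,0.068]},
    {"dp": [0.062,-0.332,0],"dr": [0,0,0.068]},
    {"dp": [0.062,-0.332,0],"dr": [0,0,0.068]},
    {"dp": [0.062,-0.332,0],"dr": [0,0,0.068]},
  ],
)

```text
time_s: 18.45
eef_pos: [0.4302, 0.1401, 0.3091]
orientation: [0.0, 0.997, 0.073, -0.0]
force: [0.2, -0.6, -0.8]
opening: 0.0493
finger_force: 23.9
```

```bash
python3 -c "
from h import *
go([.43,.14,.182+.022+.006],.15)
c=env.capture('top');print(env.find_in('top','lid')[:3])"
```

```text
t 18.45 eef [0.4302 0.1401 0.3091] tip box [np.float64(0.0446), np.float64(0.3315), np.float64(0.1271)] F [ 0.2 -0.6 -0.8] q [-0.74 -0.04  0.36  2.05  0.02  1.13 -1.81] open 0.0493 23.9
dp [-0.0002, -0.0, 0.0991] dr [0.0002, 0.0001, -0.0022]
[{'rect': [333.9, 203.9, 18.4, 27.6], 'conf': 0.84}, {'rect': [371.6, 240.9, 39.1, 23.3], 'conf': 0.66}, {'rect': [185.2, 197.9, 16.7, 22.0], 'conf': 0.63}]
```

move_arm(
  plan=[
    {"dp": [0,0,0.015],"dr": [0,0,0]},
    {"dp": [0,0,0.04],"dr": [0,0,0]},
    {"dp": [0,0,0.065],"dr": [0,0,0]},
    {"dp": [0,0,0.08],"dr": [0,0,0]},
    {"dp": [0,0,0.09],"dr": [0,0,0]},
    {"dp": [0,0,0.096],"dr": [0,0,0]},
    {"dp": [0,0,0.1],"dr": [0,0,0]},
    {"dp": [0,0,0.1],"dr": [0,0,0]},
    {"dp": [0,0,0.1],"dr": [0,0,0]},
  ],
)

```text
time_s: 19.45
eef_pos: [0.4304, 0.1409, 0.2098]
orientation: [-0.0, 0.997, 0.074, 0.001]
force: [0.5, -0.7, -0.7]
opening: 0.0495
finger_force: 23.9
```

move_arm(
  plan=[
    {"dp": [0,0,0.001],"dr": [0,0,0]},
    {"dp": [0,0,0.002],"dr": [0,0,0]},
    {"dp": [0,0,0.002],"dr": [0,0,0]},
    {"dp": [0,0,0.002],"dr": [0,0,0]},
  ],
)

```text
time_s: 19.85
eef_pos: [0.43, 0.1408, 0.2074]
orientation: [-0.0, 0.997, 0.074, 0.0]
force: [-0.3, 1.1, -1.5]
opening: 0.0494
finger_force: 23.9
```

move_arm(
  plan=[
    {"dp": [0,0,0.001],"dr": [0,0,0]},
    {"dp": [0,0,0.001],"dr": [0,0,0]},
    {"dp": [0,0,0.001],"dr": [0,0,0]},
    {"dp": [0,0,0.001],"dr": [0,0,0]},
  ],
)

```text
time_s: 20.25
eef_pos: [0.43, 0.1408, 0.2062]
orientation: [-0.0, 0.997, 0.074, 0.0]
force: [0.2, 0.1, -1.4]
opening: 0.0494
finger_force: 23.9
```

move_arm(
  plan=[
    {"dp": [0,0,0.001],"dr": [0,0,0]},
    {"dp": [0,0,0.001],"dr": [0,0,0]},
    {"dp": [0,0,0.001],"dr": [0,0,0]},
  ],
)

```text
time_s: 20.55
eef_pos: [0.43, 0.1408, 0.2052]
orientation: [0.0, 0.997, 0.074, 0.0]
force: [-0.7, -0.1, -1.4]
opening: 0.0495
finger_force: 23.9
```

move_arm(
  plan=[
    {"dp": [0,0,0.001],"dr": [0,0,0]},
    {"dp": [0,0,0.001],"dr": [0,0,0]},
    {"dp": [0,0,0.001],"dr": [0,0,0]},
  ],
)

```text
time_s: 20.85
eef_pos: [0.4301, 0.1408, 0.2043]
orientation: [-0.0, 0.997, 0.074, 0.0]
force: [-0.2, 0.3, -0.5]
opening: 0.0493
finger_force: 24.0
```

Contact is just starting, with the tips about 0.3 mm above the board. I'll take one more half step and then open.

move_arm(
  plan=[
    {"dp": [0,0,0.0007],"dr": [0,0,0]},
    {"dp": [0,0,0.0007],"dr": [0,0,0]},
    {"dp": [0,0,0.0007],"dr": [0,0,0]},
  ],
)

```text
time_s: 21.15
eef_pos: [0.4302, 0.1408, 0.2043]
orientation: [-0.0, 0.997, 0.074, -0.0]
force: [-1.8, -0.5, 6.9]
opening: 0.0497
finger_force: 27.3
```

move_arm(
  plan=[
    {"dp": [0,0,0],"dr": [0,0,0]},
    {"dp": [0,0,0],"dr": [0,0,0]},
    {"dp": [0,0,0],"dr": [0,0,0]},
    {"dp": [0,0,0],"dr": [0,0,0]},
    {"dp": [0,0,0],"dr": [0,0,0]},
    {"dp": [0,0,0],"dr": [0,0,0]},
  ],
  grip=70,
)

```text
time_s: 21.75
eef_pos: [0.4306, 0.1417, 0.2043]
orientation: [-0.001, 0.997, 0.074, 0.001]
force: [0.2, 3.5, 5.9]
opening: 0.0695
finger_force: 2.7
```

move_arm(
  plan=[
    {"dp": [0,0,-0.01],"dr": [0,0,0]},
    {"dp": [0,0,-0.03],"dr": [0,0,0]},
    {"dp": [0,0,-0.07],"dr": [0,0,0]},
    {"dp": [0,0,-0.12],"dr": [0,0,0]},
    {"dp": [0,-0.05,-0.15],"dr": [0,0,0]},
    {"dp": [0,-0.1,-0.15],"dr": [0,0,0]},
    {"dp": [0,-0.15,-0.15],"dr": [0,0,0]},
    {"dp": [0,-0.2,-0.15],"dr": [0,0,0]},
    {"dp": [0,-0.2,-0.15],"dr": [0,0,0]},
    {"dp": [0,-0.2,-0.15],"dr": [0,0,0]},
  ],
)

```text
time_s: 22.75
eef_pos: [0.3998, 0.3396, 0.3531]
orientation: [0.001, 0.997, 0.075, -0.0]
force: [0.6, -1.1, -0.2]
opening: 0.0702
finger_force: 0.0
```

```bash
python3 -c "
from h import *
go([.43,.14,.3],.15)
c=env.capture('top');print(env.find_in('top','lid')[:4]);d=env.capture('side');print(env.find_in('side','lid')[:3])
a=cv2.resize(c['frame'][120:270,90:350,::-1],(520,300));b=cv2.resize(d['frame'][140:290,170:370,::-1],(400,300),interpolation=cv2.INTER_CUBIC)
cv2.imwrite('pics/end.png',np.vstack([a,np.pad(b,((0,0),(0,120),(0,0)))]))"
```

```text
t 22.75 eef [0.3998 0.3396 0.3531] tip box [np.float64(0.0658), np.float64(0.532), np.float64(0.1711)] F [ 0.6 -1.1 -0.2] q [-0.93  0.09  0.18  1.84 -0.02  1.22 -2.16] open 0.0702 0.0
dp [-0.0002, 0.2018, 0.0535] dr [0.0013, 0.0004, 0.0007]
[{'rect': [189.2, 213.8, 18.7, 41.8], 'conf': 0.91}, {'rect': [370.8, 240.7, 40.0, 18.2], 'conf': 0.68}, {'rect': [334.5, 203.6, 17.3, 31.8], 'conf': 0.57}]
[{'rect': [304.0, 153.7, 15.2, 13.6], 'conf': 0.67}, {'rect': [292.1, 235.9, 54.2, 14.5], 'conf': 0.62}, {'rect': [261.4, 179.9, 51.7, 30.2], 'conf': 0.53}]
```

View pics/end.png

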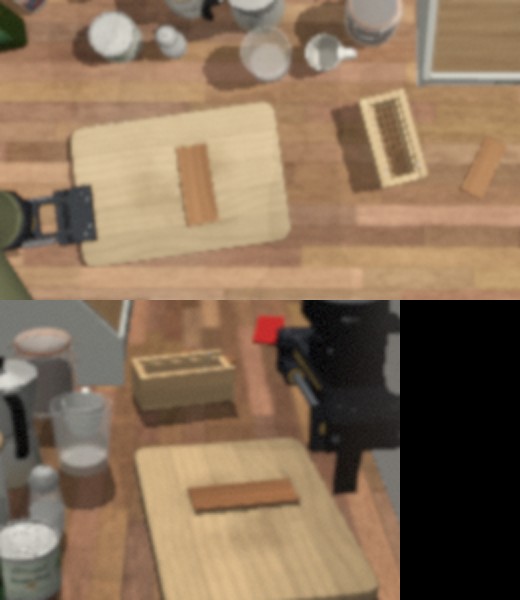

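The lid lies flat in the middle of the board, at about (197,185) in the upper picture. The box is open, and the bystanders stand where they were. I'm handing it in.

```bash
python3 -c "
from h import *
print(env.job_done())"
```

```text
the job is handed in; nothing more can be done
None
```

The lid was slid out about a third of its length, lifted off by the overhanging end and laid flat on the chopping board; nothing else looks moved, and the job is handed in at about 23 s with no verdict returned.

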